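Set the collared spindle in the vee blocks of the measuring microscope

TASK

Pick the long spindle with the hexagonal collar out of the crate of mixed parts and lay it in the pair of vee blocks under the lens of the measuring microscope, tapered end pointing away from the robot, clearing parts aside inside the crate if they are in your way. Then slide it gently along the vees until its collar bears against the outer face of the block nearest the robot, and leave it lying there. The other parts stay in the crate, nothing may touch the microscope's head, and the things on the bench are not to be disturbed.

Things in the scene. Friction and masses are not known exactly. Their poses are not given: they have to be found in the camera images.
- spindle: The part wanted: plain steel spindle, 130 mm long, 14 mm thick, about 160 g, a hexagonal collar (24 mm across flats) near one end, a 15 mm taper at the other. Origin on its axis halfway along, near its balance point; x runs along the axis to the taper; collar at x = -54 to -48 mm. In the crate its axis dips 3 degrees to the taper, its origin 9.6 mm above the crate's floor.
- collar_face (a point): Point on the spindle's axis at the collar's face that looks to the taper (x = -48 mm on the spindle).
- taper_tip (a point): Point on the spindle's axis at the small end of the taper (x = +65 mm on the spindle).
- microscope: Video measuring microscope, fixed. Origin at bench level on the lens axis; x points away from the robot, y to its column on the left, z up; its open side looks to -y. Black base x -130 to 130, y -130 to 250 mm, 55 mm high; cross stage 200 x 200 mm round the lens axis, top at z = 115 mm; column 90 x 90 mm, centre y = 195 mm, 615 mm high; drums stick out to x = -143 and 143 mm at z = 72 mm.
- vee (a point): Point midway between the two fixed steel vee blocks on the stage, where the axis of a 14 mm shaft resting in both lies (45 mm above the stage); axes as the microscope's, the shaft lies along x. Seen from it the blocks span x -48 to -30 and 30 to 48 mm, y -25 to 25 mm; tops at z = 5 mm, 90 degree vees with their bottoms at z = -10 mm. Nothing stands between the blocks.
- head: Optical head right over the vee blocks, not to be touched. Origin at the centre of its white ring light's lower face (68 mm diameter, 20 mm high); above it a 50 mm lens tube to z = 160 mm, a small camera on top to z = 200 mm, and at z = 100 to 150 mm a 50 mm wide carriage to the column. It stands 210 to 235 mm above vee, too low for an upright tool.
- crate: Grey open plastic crate, fixed, 340 (x) x 240 (y) x 60 mm high outside, walls 4 mm, inner floor 4 mm above the bench. Origin at bench level under its centre.
- short_spindle: Steel spindle like the wanted one but only 95 mm long (same diameter, collar and taper). Origin on its axis halfway along, x towards the taper.
- hex_bar: Plain steel hexagonal bar, 130 mm long, 14 mm across flats, no collar. Origin under its middle; x along it.
- bolt: Steel hexagon bolt, 73 mm long: head 19 mm across flats and 8 mm thick at x = -40 to -32 mm, shank 12 mm thick to x = +33 mm. Origin on its axis.
- tee: Steel pipe tee lying flat: 22 mm cube with round legs 18 mm in diameter, 16 mm long, on its +x, -x and +y faces (ends at 27 mm). Origin under the cube's centre; 22 mm high; 130 g.
- elbow: Steel pipe elbow lying flat: 22 mm cube with round legs 18 mm in diameter, 16 mm long, on its +x and +y faces (ends at 27 mm). Origin under the cube's centre; 22 mm high; 100 g.
- block: Steel connector block 40 (x) x 28 (y) x 26 mm high, 170 g. Origin under its centre.
- nut_a: Steel hexagon nut lying flat, 24 mm across flats, 13 mm high. Origin under its centre.
- nut_b: Another nut, the same as nut_a.
- stub_a: Offcut of steel hexagonal bar, 36 mm long, 12 mm across flats. Origin under its middle; x along it.
- stub_b: Another offcut, the same as stub_a.
- bottle: Aluminium bottle, 48 mm in diameter, 160 mm high, standing on the bench between crate and microscope. Origin under its centre.
- phone: Black phone lying on the bench, 150 (x) x 72 x 8 mm. Origin under its centre.
- gauge_case: Closed wooden gauge block case on the bench, 100 (x) x 150 (y) x 39 mm. Origin under its centre.
Things that resemble listed ones, but are neither listed nor needed, are in the scene too. What is shaped like the block but blue is not meant.

How it is judged:
By the outcome, as a careful person would: the job done as asked, in the order asked, and still so for the second after the job is handed in, with the robot touching nothing.
It also fails if it takes over 58 s, if anything falls off the work surface, if the arm or the gripper's body presses on something with over 40 N, if the wrist force passes 120 N, or if a joint passes its speed limit or range.

ROBOT

A 7-joint arm with a two-finger parallel gripper is mounted at the origin on the work surface. World frame = base frame: x ahead of the robot, y to its left, z up, the work surface at z = 0. Lengths are in m, angles in rad, forces in N, time in s.
With the tool pointing down it reaches from about 0.425 to 0.95 m from the base axis. Payload 4.7 kg.
Tool frame: the origin (TCP) lies on the centre line of the jaws, within the pads' length; the fingertips stand robot.nose_length ahead of it and the grasp point (between the pads) lies 8 mm behind it (robot.nose_length is the distance from the TCP to the fingertips, in m); z points along the fingers, y is the line along which they close (so a half turn about z gives the same grasp; the last joint's range is limited). The gripper opens to 85 mm and grips with 20 to 120 N. Pads are 22 mm wide; open, the fingers measure 114 mm over their backs; the gripper's body (76 mm by 85 mm) begins 54 mm behind the grasp point. The pads swing forward as they close: fully open they stand 13 mm farther back than shut.
Start: joints at [1.252, 0.469, -0.049, 1.532, 0.024, 1.141, -0.082], TCP at [0.193, -0.647, 0.242] pointing down, gripper open.
Joint ranges: [-2.59, 2.59], [-0.33, 1.99], [-1.39, 1.29], [0.1, 2.45], [-1.04, 4.18], [0.21, 1.99], [-2.66, 2.66]. Speed limits (rad/s): [2.57, 2.57, 3.14, 3.14, 3.14, 3.14, 3.14].

INTERFACE

Orientations are given as [roll, pitch, yaw] about the fixed x, y, z axes, in that order (R = Rz(yaw) Ry(pitch) Rx(roll)).
In Python, from plant import robot gives the robot as it stands. Calls block until the motion is done:
- robot.goto(position, orientation): joint-space move of the TCP to a pose.
- robot.move_straight(position, vel=0.15, attitude=None, contact_N=None): straight line of the TCP; attitude=None keeps the orientation; vel is the mean speed in m/s. With contact_N (N) it stops when the force on the tool has changed by that much, and returns True; else False.
- robot.move_joints(angles): joint-space move.
- robot.grip(opening, strength=None): opening from 0.0 (shut) to 1.0 (fully open); strength is the grip in N (None keeps the last); returns when the fingers have stopped.
- robot.sleep(seconds).
- robot.inverse_kinematics(position, orientation): joint angles nearest the present ones, or None.
- robot.sense(): the state.
- robot.grab_frame(name): name is "scene" or "side" or "wrist"; returns a dict with "image" (420x560x3 uint8, red, green, blue), "range_z" (420x560 float32, m along the optical axis (not along the pixel's ray), 0 where there is no reading), "fx", "fy", "cx", "cy" (pixels), "R" (3x3) and "t" (3): a world point X has camera coordinates R X + t. Camera axes: x right, y down, z forward; pixel columns grow to the right and rows downward; lengths in m; the calibration is good to about 2 mm. A picture is of the moment at which its call begins.
A pose or a line that the arm cannot do raises robot.IKError and nothing moves.
- robot.close_job(): hands the job in; it is judged then, once.
The state is a dict: "t": time; "joint_pos": joint angles; "joint_velocities": joint speeds; "effort": joint torques, N m; "tcp_pos": TCP position; "tcp_rot": TCP orientation; "wrist_force": force on the tool from outside, world axes, zero at the start; "torque": the same for the moment, N m; "opening": opening from 0.0 (shut) to 1.0 (fully open); "gripper_force": force on a finger pad.
Only numpy, scipy, OpenCV 4.12 (cv2) and the standard library are available. Lean on these libraries where they do the work, as an engineer would, in place of code of your own. Each camera call takes 0.05 s, during which the arm holds its last target. There are 200 camera calls.

## Working session

There is one attempt and no reset: what is moved stays moved. The work goes in short steps, each a Python script; the robot and the scene stay as the last script left them, time stands still between calls to the robot, and variables do not carry over. Pictures are saved under pics/ and viewed, at most 14 in all, crops included, and the job is handed in when it is done.

```bash
ls; mkdir -p pics; python3 - <<'E'
from plant import robot
import cv2,numpy as np
print(robot.nose_length); s=robot.sense(); print(s['t'],s['tcp_pos'],s['tcp_rot'])
for n in ("scene","side","wrist"):
    f=robot.grab_frame(n); np.savez(f'pics/{n}0.npz',**f)
    cv2.imwrite(f'pics/{n}0.png',f['image'][:,:,::-1]); print(n,f['fx'],-f['R'].T@f['t'],f['R'][2])
a=cv2.imread('pics/scene0.png');b=cv2.imread('pics/side0.png')
E
```

```text
pics
0.011
0.0 [ 0.19276147 -0.64630515  0.24125455] [-3.13963975e+00  3.10244649e-05  2.89831050e-01]
scene 454.3849271104964 [1.20323154 0.10145537 1.10919076] [-0.58356587 -0.15113088 -0.79787864]
side 386.9649903440112 [ 0.43894449 -0.76814014  0.84341206] [ 0.14382294  0.733283   -0.66453819]
wrist 292.25388629189786 [ 0.26195542 -0.62539587  0.37253673] [-0.26998251 -0.07969036 -0.95956182]
```

View pics/scene0.png

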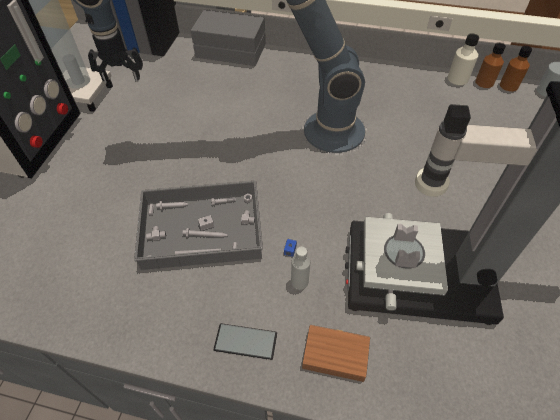

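View pics/wrist0.png

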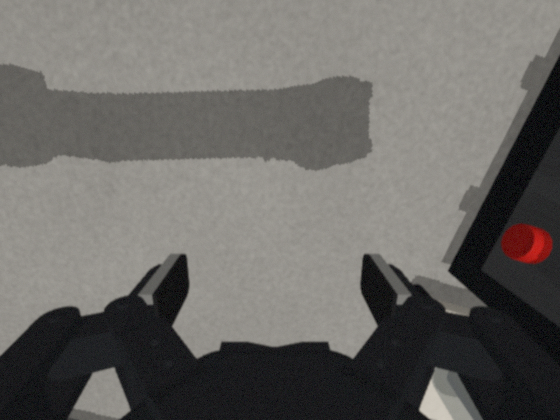

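The scene camera looks back at the robot. The crate is at about (200,225), with the long spindle at (205,234), a short spindle at (172,205), the bottle at (300,270) and the microscope stage at (405,250). Next I'll view the side camera and an enlarged crop of the crate.

```bash
cat > h.py <<'E'
import numpy as np,cv2
def ray(f,u,v,z):
    "pixel -> world point on plane at height z"
    R,t=f['R'],f['t']; c=-R.T@t
    d=R.T@np.array([(u-f['cx'])/f['fx'],(v-f['cy'])/f['fy'],1.])
    return c+d*(z-c[2])/d[2]
def pix(f,X):
    p=f['R']@np.asarray(X,float)+f['t']; return np.array([f['fx']*p[0]/p[2]+f['cx'],f['fy']*p[1]/p[2]+f['cy']])
def cloud(f):
    v,u=np.mgrid[:420,:560]; z=f['range_z']
    p=np.stack([(u-f['cx'])/f['fx']*z,(v-f['cy'])/f['fy']*z,z],-1)
    w=(p-f['t'])@f['R']; w[z==0]=np.nan
    return w
E
python3 - <<'E'
from h import *
a=cv2.imread('pics/scene0.png')
cv2.imwrite('pics/c1.png',cv2.resize(a[175:275,130:270],(784,560),interpolation=cv2.INTER_CUBIC))
for n in('scene','side'):
    f=dict(np.load(f'pics/{n}0.npz')); w=cloud(f)
    if n=='scene':
        for u,v in [(160,150),(100,165),(140,185),(258,185),(140,265),(260,258),(205,234),(172,205),(300,285),(245,342),(338,352),(290,247),(370,225),(435,225),(440,290),(365,280),(405,228),(400,255)]: print(u,v,w[v,u].round(3))
E
```

```text
160 150 [ 0.228 -0.562  0.001]
100 165 [ 0.344 -0.726  0.006]
140 185 [ 0.389 -0.564 -0.   ]
258 185 [ 0.304 -0.194  0.002]
140 265 [ 0.676 -0.429  0.024]
260 258 [ 0.566 -0.117  0.004]
205 234 [ 0.533 -0.291  0.018]
172 205 [ 0.455 -0.424  0.019]
300 285 [0.635 0.013 0.027]
245 342 [ 0.813 -0.089  0.007]
338 352 [0.796 0.14  0.041]
290 247 [ 0.526 -0.039  0.029]
370 225 [0.464 0.165 0.117]
435 225 [0.425 0.332 0.119]
440 290 [0.612 0.354 0.108]
365 280 [0.633 0.172 0.12 ]
405 228 [0.479 0.25  0.153]
400 255 [0.571 0.243 0.164]
```

View pics/c1.png

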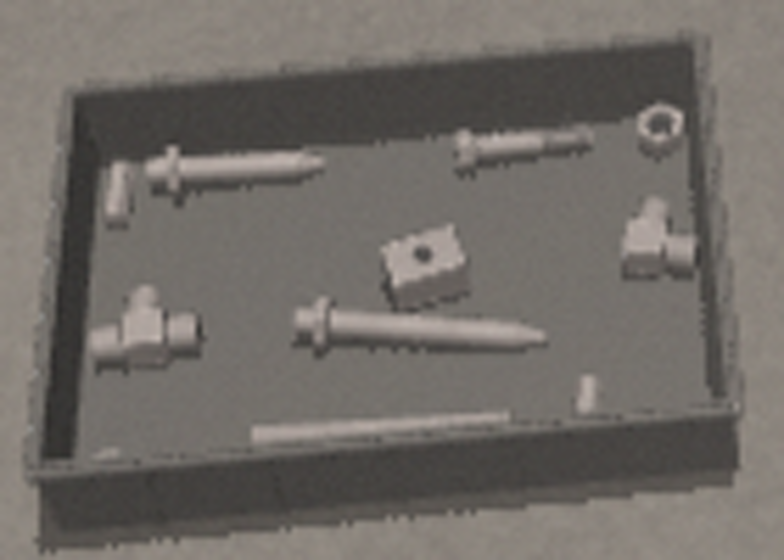

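View pics/side0.png

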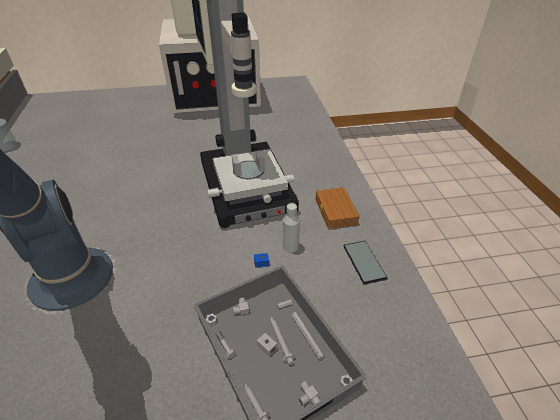

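The crate crop shows the long spindle from about (296,325) at the collar end to (547,338) at the taper tip. The connector block is just on its robot side at (425,265), and the hex bar lies against the far wall at (380,427). The side view shows the stage at (250,175), with the bottle clear of both. Next I'll get coarse poses and a wrist view from above the spindle.

```bash
python3 - <<'E'
from h import *
from plant import robot
f=dict(np.load('pics/scene0.npz'))
a=ray(f,130+296/5.6,175+325/5.6,.015);b=ray(f,130+547/5.6,175+338/5.6,.013)
print(a,b,np.linalg.norm(b-a)); yaw=np.arctan2(b[1]-a[1],b[0]-a[0]); print('taper yaw',yaw)
m=(a+b)/2
# stage rect from depth clouds of both cameras
for n in('scene','side'):
    g=dict(np.load(f'pics/{n}0.npz')); w=cloud(g)
    k=(abs(w[...,2]-.115)<.012)&(w[...,0]>.38)&(w[...,0]<.75)&(w[...,1]>.1)&(w[...,1]<.45)&(g['image'].min(-1)>110)
    P=w[k][:,:2].astype(np.float32); r=cv2.minAreaRect(P*1000); print(n,len(P),r,np.median(w[k][:,2]),P.min(0),P.max(0))
for y in (yaw,yaw+np.pi,yaw-np.pi):
    q=robot.inverse_kinematics([m[0],m[1],.25],[np.pi,0,y]); print(y,None if q is None else np.round(q,2))
# place IK, tilt options
for tilt in (.6,.75,.9,1.05):
  for s in (1,-1):
    z=np.array([0,np.sin(tilt),-np.cos(tilt)]);x=np.array([s,0,0.]);yv=np.cross(z,x)
    from scipy.spatial.transform import Rotation as Ro
    e=Ro.from_matrix(np.c_[x,yv,z]).as_euler('xyz')
    q=robot.inverse_kinematics([.54,.25,.16],e); print(tilt,s,e.round(2),None if q is None else np.round(q,2))
E
```

```text
[ 0.54254026 -0.35617684  0.015     ] [ 0.51876008 -0.2267098   0.013     ] 0.13164806386600078
taper yaw 1.752449008311954
scene 4347 ((523.0586547851562, 258.85357666015625), (204.8257293701172, 200.38671875), 6.735040664672852) 0.11635379382817894 [0.41263586 0.14838405] [0.63507867 0.368444  ]
side 1915 ((523.2112426757812, 256.60833740234375), (199.1145477294922, 205.63804626464844), 7.01173210144043) 0.11344326405494717 [0.41355473 0.14498912] [0.63380814 0.36559358]
1.752449008311954 [ 0.83  0.4  -0.52  1.67  0.22  1.13  0.42]
4.894041661901747 [ 0.38  0.35  0.07  1.7  -0.03  1.09 -2.5 ]
-1.3891436452778392 [ 0.38  0.35  0.07  1.7  -0.03  1.09 -2.5 ]
0.6 1 [-2.54  0.    0.  ] [ 0.27  0.5  -0.65  1.94 -0.46  0.66 -1.51]
0.6 -1 [2.54 0.   3.14] [ 0.38  0.56 -0.81  1.93 -0.3   0.63  1.49]
0.75 1 [-2.39  0.    0.  ] [ 0.31  0.53 -0.62  1.97 -0.72  0.68 -1.22]
0.75 -1 [2.39 0.   3.14] [ 0.43  0.59 -0.79  1.96 -0.57  0.63  1.79]
0.9 1 [-2.24  0.    0.  ] [ 0.34  0.58 -0.6   1.99 -0.94  0.74 -0.98]
0.9 -1 [ 2.24  0.   -3.14] [ 0.29  0.56 -0.52  1.99 -0.98  0.77  2.2 ]
1.05 1 [-2.09  0.    0.  ] [ 0.53  0.72 -0.8   2.   -0.94  0.71 -0.9 ]
1.05 -1 [2.09 0.   3.14] [ 0.68  0.86 -1.05  1.99 -0.63  0.57  1.98]
```

```bash
python3 - <<'E'
from h import *
from plant import robot
robot.goto([.531,-.29,.26],[np.pi,0,1.752])
f=robot.grab_frame('wrist'); np.savez('pics/w1.npz',**f); cv2.imwrite('pics/w1.png',f['image'][:,:,::-1])
print(robot.sense()['t'])
E
```

```text
1.9917
```

View pics/w1.png

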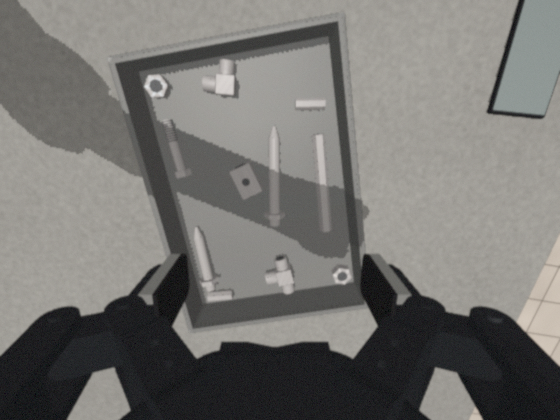

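The wrist view shows the spindle upright in the picture: tip at (275,126), collar at (275,217), end at (274,226). The block at (246,181) is only about 9 px (12 mm) from the shaft. That is too tight for a 14.5 mm finger, so I'll move the block first. Next I'll measure both from depth and colour.

```bash
python3 - <<'E'
from h import *
f=dict(np.load('pics/w1.npz')); w=cloud(f); im=f['image']; g=cv2.GaussianBlur(cv2.cvtColor(im,cv2.COLOR_RGB2GRAY),(0,0),.7)
print('floor',np.nanmedian(w[110:150,240:262,2]),'spindle top',w[150:200:10,275,2].round(4),'block',np.nanmedian(w[175:190,240:250,2]))
out=cv2.resize(im[115:240,215:345],None,fx=4.6,fy=4.6,interpolation=cv2.INTER_CUBIC)
def rect(u0,u1,v0,v1,z):
    s=g[v0:v1,u0:u1]; bg=cv2.medianBlur(s,3); th,m=cv2.threshold(s,0,255,cv2.THRESH_OTSU)
    c=max(cv2.findContours(m,cv2.RETR_EXTERNAL,cv2.CHAIN_APPROX_NONE)[0],key=cv2.contourArea).reshape(-1,2)+[u0,v0]
    cv2.polylines(out,[((c-[215,115]+.5)*4.6).astype(int)],True,(255,0,0),1)
    P=np.array([ray(f,u,v,z)[:2] for u,v in c],np.float32); r=cv2.minAreaRect(P*1000); print('thr',th,'rect',np.round(np.r_[r[0],r[1],r[2]],1)); return c,P
rect(228,266,158,204,.030)
c,P=rect(266,284,118,232,.0136)
for k in('top','bot'):
    i=c[:,1].argmin() if k=='top' else c[:,1].argmax(); print(k,c[i],ray(f,*c[i],.0136))
# axis from row-wise midpoints of the plain shaft
rows=[v for v in range(146,206)]; mid=[]
for v in rows:
    u=c[c[:,1]==v][:,0]; mid.append(((u.min()+u.max())/2,v))
Q=np.array([ray(f,u,v,.0136)[:2] for u,v in mid]); vx,vy,x0,y0=cv2.fitLine(Q.astype(np.float32),cv2.DIST_HUBER,0,.01,.01).ravel(); print('axis',vx,vy,x0,y0,np.arctan2(vy,vx))
cv2.imwrite('pics/w1c.png',out[:,:,::-1])
E
```

```text
floor 0.0034084800477293367 spindle top [0.0155 0.0203 0.0198 0.0203 0.0219] block 0.029750774730833908
thr 113.0 rect [ 495.6 -301.9   27.1   39.2   34.5]
thr 136.0 rect [ 523.7 -253.3   22.    67.6   10.7]
top [266 118] [ 0.50753507 -0.22197697  0.0136    ]
bot [275 172] [ 0.53045792 -0.28637181  0.0136    ]Traceback (most recent call last):
  File "<stdin>", line 17, in <module>
    return umr_minimum(a, axis, None, out, keepdims, initial, where)
ValueError: zero-size array to reduction operation minimum which has no identity
```

```bash
python3 - <<'E'
from h import *
f=dict(np.load('pics/w1.npz')); w=cloud(f); im=f['image']
g=cv2.GaussianBlur(cv2.cvtColor(im,cv2.COLOR_RGB2GRAY),(0,0),.7).astype(float)
bg=cv2.morphologyEx(g,cv2.MORPH_OPEN,np.ones((1,25)))   # across-row background
t=g-bg; m=(t>14).astype(np.uint8); m[:, :262]=0; m[:,288:]=0; m[:118]=0; m[235:]=0
n,l,st,_=cv2.connectedComponentsWithStats(m); k=1+st[1:,4].argmax(); print(st[k]); m=l==k
v,u=np.nonzero(m)
for r in range(st[k][1],st[k][1]+st[k][3],6): print(r,u[v==r].min(),u[v==r].max(),end='; ')
s=(v>146)&(v<205)
Q=np.array([ray(f,a,b,.0136)[:2] for a,b in zip(u[s],v[s])],np.float32)
vx,vy,x0,y0=cv2.fitLine(Q,cv2.DIST_HUBER,0,.01,.01).ravel(); sg=np.sign(vy); d=sg*np.array([vx,vy])
print('\naxis yaw',np.arctan2(d[1],d[0]))
P=np.array([ray(f,a,b,.0136)[:2] for a,b in zip(u,v)]); p=(P-[x0,y0])@d; print('len',np.ptp(p)); 
for q in (p.min(),p.max(),(p.min()+p.max())/2): print(np.array([x0,y0])+q*d)
# collar: width profile
pn=(P-[x0,y0])@[-d[1],d[0]]
c=p[abs(pn)>.0095]; print('collar at',c.min()-(p.min()+p.max())/2,c.max()-(p.min()+p.max())/2, 'width',np.ptp(pn[(p>-.02)&(p<.02)]))
D=m&(w[...,2]>.012)&(w[...,2]<.03); X=w[D]; q=(X[:,:2]-[x0,y0])@d; print('depth z mid',np.median(X[abs(q)<.03][:,2]),'lateral',np.median(((X[:,:2]-[x0,y0])@[-d[1],d[0]])))
sc=dict(np.load('pics/scene0.npz')); a=np.r_[np.array([x0,y0])+p.min()*d,.016]; b=np.r_[np.array([x0,y0])+p.max()*d,.012]; print('scene reproj',pix(sc,a),pix(sc,b),'seen 182.9,233 227.7,235.4')
E
```

```text
[262 127  22 100 861]
127 273 274; 133 271 275; 139 270 276; 145 270 276; 151 270 277; 157 270 277; 163 264 278; 169 271 278; 175 269 278; 181 270 278; 187 270 278; 193 270 278; 199 270 278; 205 270 278; 211 270 279; 217 267 281; 223 270 279; 
axis yaw 1.7783256
len 0.13159479773496682
[ 0.54377167 -0.36008723]
[ 0.51665753 -0.23131607]
[ 0.5302146  -0.29570165]
collar at -0.05245418986985656 0.023879418477490148 width 0.020666429154783526
depth z mid 0.018906443160753586 lateral -0.00039275255666897644
scene reproj [181.38679635 232.92512932] [226.4228554 234.6654464] seen 182.9,233 227.7,235.4
```

```bash
python3 - <<'E'
from h import *
from plant import robot
yaw=.602; o=[np.pi,0,yaw]; b=np.array([.4956,-.3019])-.003*np.array([np.cos(yaw),np.sin(yaw)]); s=np.array([-.032,.027])
robot.grip(.58,50)
robot.goto([*b,.10],o)
h=robot.move_straight([*b,.022],vel=.1,contact_N=6); print('contact',h,robot.sense()['tcp_pos'])
if not h:
    robot.grip(0); r=robot.sense(); print(r['opening'],r['gripper_force'])
    robot.move_straight([*b,.034],vel=.1); robot.move_straight([*(b+s),.034],vel=.1); robot.move_straight([*(b+s),.0235],vel=.06,contact_N=8)
    robot.grip(.58); robot.move_straight([*(b+s),.11])
robot.goto([.531,-.29,.22],[np.pi,0,1.765])
f=robot.grab_frame('wrist'); np.savez('pics/w2.npz',**f); cv2.imwrite('pics/w2.png',f['image'][:,:,::-1]); print(robot.sense()['t'])
E
```

```text
contact False [ 0.49367506 -0.30380356  0.02251883]
0.45698709184094194 51.72880411148071
7.75
```

View pics/w2.png

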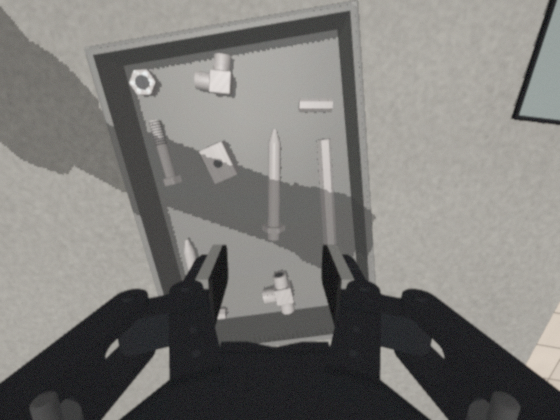

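The block now sits at (218,162), about 40 px clear of the shaft. The spindle hasn't moved, with its tip at (275,130) and its end at (274,238). Before the pick I'll check the vee location and the IK along the route, offline.

```bash
cat >> h.py <<'E'
from scipy.spatial.transform import Rotation as Ro
def rpy(x,z):
    x=x/np.linalg.norm(x); z=z-x*(x@z); z/=np.linalg.norm(z); R=np.c_[x,np.cross(z,x),z]; return R,Ro.from_matrix(R).as_euler('xyz')
C=np.array([.5231,.2577]); YAW=.120
mx=np.array([np.cos(YAW),np.sin(YAW),0]); my=np.array([-np.sin(YAW),np.cos(YAW),0]); mz=np.array([0,0,1.])
VEE=np.array([*C,.160])
def place(tilt): return rpy(mx,np.sin(tilt)*my-np.cos(tilt)*mz)
E
python3 - <<'E'
from h import *
from plant import robot
for n in('scene','side'):
    w=cloud(dict(np.load(f'pics/{n}0.npz'))); d=w-VEE; X=d@mx;Y=d@my;Z=d[...,2]
    k=(abs(X)<.07)&(abs(Y)<.06)&(Z>-.03)&(Z<.02)
    print(n,k.sum(),'X hist',np.histogram(X[k],np.arange(-.07,.071,.01))[0],'Y pct',np.percentile(Y[k],[2,50,98]).round(3),'Ztop',np.percentile(Z[k],97).round(4))
    for a,b in((-.06,0),(0,.06)):
        kk=k&(X>a)&(X<b); print('  ',np.percentile(X[kk],[3,97]).round(3) if kk.sum() else '', np.percentile(Y[kk],[3,97]).round(3) if kk.sum() else '')
    k=(abs(X)<.06)&(abs(Y)<.06)&(Z>.19)&(Z<.27); print('  ring',k.sum(),[(np.percentile(q[k],[3,97])).round(3) for q in (X,Y,Z)] if k.sum() else '')
R0=robot.sense()['joint_pos']; print(np.round(R0,2))
for tilt in(.7,.8,.95):
    R,e=place(tilt)
    for off in ([0,-.2,.14],[-.008,0,.035],[-.008,0,0],[0,-.12,.10]):
        p=VEE+off[0]*mx+off[1]*my+off[2]*mz-R[:,2]*.0034
        q=robot.inverse_kinematics(p,e); print(tilt,off,p.round(3),None if q is None else np.round(q,2))
E
```

```text
scene 576 X hist [  0   0  58 153  71   0   0   0   0   4  81 204   5   0] Y pct [-0.024  0.001  0.025] Ztop 0.008
   [-0.047 -0.028] [-0.024  0.025]
   [0.031 0.05 ] [-0.024  0.024]
  ring 665 [array([-0.009,  0.034]), array([-0.031,  0.029]), array([0.221, 0.267])]
side 244 X hist [ 0  0 59 59  2  0  0  0  0  2 78 44  0  0] Y pct [-0.028 -0.018  0.022] Ztop 0.0047
   [-0.048 -0.03 ] [-0.027  0.02 ]
   [0.03  0.047] [-0.028  0.021]
  ring 448 [array([-0.03 ,  0.028]), array([-0.034, -0.001]), array([0.218, 0.268])]
[ 0.85  0.44 -0.56  1.71  0.26  1.07  0.4 ]
0.7 [0, -0.2, 0.14] [0.547 0.057 0.303] [ 0.48  0.36 -0.42  1.75 -0.57  1.27 -1.15]
0.7 [-0.008, 0, 0.035] [0.515 0.255 0.198] [ 0.25  0.45 -0.58  1.94 -0.64  0.82 -1.27]
0.7 [-0.008, 0, 0] [0.515 0.255 0.163] [ 0.26  0.51 -0.59  1.96 -0.64  0.75 -1.23]
0.7 [0, -0.12, 0.1] [0.538 0.136 0.263] [ 0.4   0.38 -0.48  1.84 -0.6   1.1  -1.19]
0.8 [0, -0.2, 0.14] [0.547 0.057 0.302] [ 0.51  0.4  -0.42  1.75 -0.65  1.3  -1.08]
0.8 [-0.008, 0, 0.035] [0.515 0.254 0.197] [ 0.3   0.49 -0.59  1.95 -0.75  0.84 -1.14]
0.8 [-0.008, 0, 0] [0.515 0.254 0.162] [ 0.31  0.55 -0.61  1.97 -0.75  0.77 -1.1 ]
0.8 [0, -0.12, 0.1] [0.538 0.136 0.262] [ 0.43  0.41 -0.48  1.84 -0.69  1.13 -1.11]
0.95 [0, -0.2, 0.14] [0.547 0.056 0.302] [ 0.54  0.45 -0.4   1.76 -0.75  1.36 -0.99]
0.95 [-0.008, 0, 0.035] [0.515 0.254 0.197] [ 0.36  0.55 -0.6   1.97 -0.9   0.89 -0.97]
0.95 [-0.008, 0, 0] [0.515 0.254 0.162] [ 0.37  0.61 -0.62  1.98 -0.89  0.82 -0.92]
0.95 [0, -0.12, 0.1] [0.538 0.136 0.262] [ 0.47  0.46 -0.47  1.86 -0.81  1.18 -0.99]
```

```bash
python3 - <<'E'
from h import *
from plant import robot
y=1.770; a=np.deg2rad(3); d=np.array([np.cos(y)*np.cos(a),np.sin(y)*np.cos(a),-np.sin(a)])
R,e=rpy(d,np.array([0,0,-1.])); p=np.array([.5302,-.2945,.0136])-R[:,2]*.0036
robot.grip(.38,70)
robot.goto(p+[0,0,.07],e)
h=robot.move_straight(p,vel=.08,contact_N=6); s=robot.sense(); print('contact',h,s['tcp_pos'],s['wrist_force'].round(1))
if not h:
    robot.grip(0); s=robot.sense(); print(s['opening'],s['gripper_force'])
    robot.move_straight(p+[0,0,.02],vel=.06); robot.move_straight(p+[0,0,.25],vel=.25)
    s=robot.sense(); print(s['opening'],s['wrist_force'].round(2),s['torque'].round(3))
    Rp,ep=place(.8); robot.goto(VEE-.2*my+.14*mz-Rp[:,2]*.0036,ep)
    robot.sleep(.3); s=robot.sense(); print(s['opening'],s['wrist_force'].round(2),s['torque'].round(3))
for n in('side','scene','wrist'):
    f=robot.grab_frame(n); np.savez(f'pics/{n}3.npz',**f); cv2.imwrite(f'pics/{n}3.png',f['image'][:,:,::-1])
i=[cv2.imread(f'pics/{n}3.png') for n in('side','scene','wrist')]
cv2.imwrite('pics/m3.png',np.hstack([cv2.resize(i[0][80:330,130:380],(400,400)),cv2.resize(i[1][130:330,240:440],(400,400))]))
print(robot.sense()['t'])
E
```

```text
contact False [ 0.53062082 -0.29438997  0.01761943] [ 0.1 -0.6 -0.1]
0.12970151846631198 68.35209846496582
0.12729178764702628 [ 0.06 -1.33 -2.54] [ 0.107  0.019 -0.043]
0.13087498255601665 [ 0.2  -0.27 -2.19] [-1.025 -0.079  0.041]
13.3333
```

View pics/m3.png

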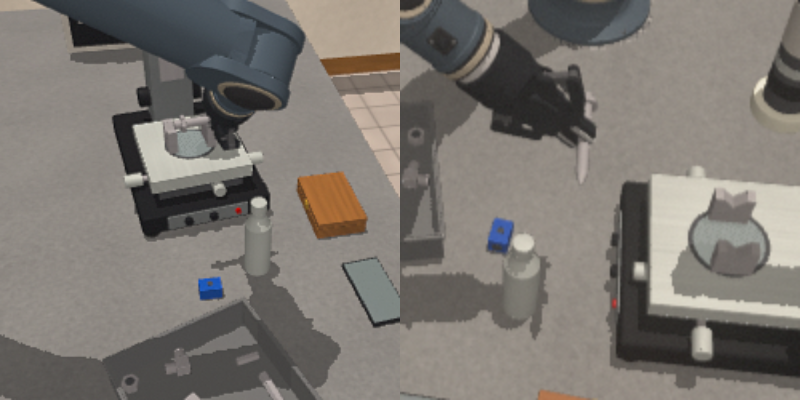

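View pics/wrist3.png

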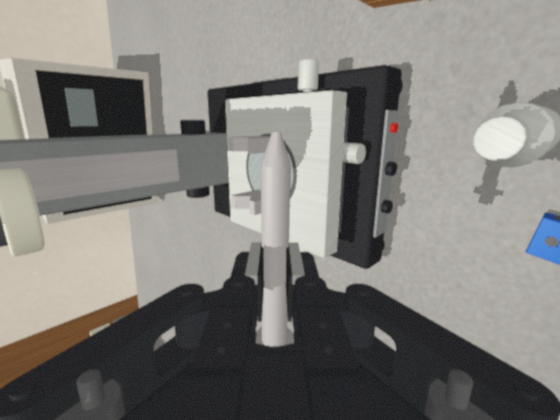

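The spindle is held. In the wrist view it runs from the tip at (276,133) to the collar end at about (276,335), midway between the pads. In the scene view the tip is at (331,221) and the collar end at (335,178). I'll check the grip offset and pitch in the tool frame.

```bash
python3 - <<'E'
from h import *
from plant import robot
s=robot.sense(); R=Ro.from_euler('xyz',s['tcp_rot']).as_matrix(); T=np.array(s['tcp_pos'])
def hit(f,u,v,n,o):
    c=-f['R'].T@f['t']; d=f['R'].T@np.array([(u-f['cx'])/f['fx'],(v-f['cy'])/f['fy'],1.]); return R.T@(c+d*((o-c)@n)/(d@n)-T)
w,sc,sd=[dict(np.load(f'pics/{n}3.npz')) for n in('wrist','scene','side')]
print('wrist tip on z=.0036',hit(w,276,132,R[:,2],T+R[:,2]*.0036))
print('scene tip,end on y=0',hit(sc,331,221,R[:,1],T),hit(sc,335,178.5,R[:,1],T))
# depth of spindle in wrist view
W=cloud(w); t=(W-T)@R
for v in range(140,250,15): print(v,t[v,276].round(4))
for n,f in(('scene',sc),):
    t=(cloud(f)-T)@R; k=(t[...,0]>.015)&(t[...,0]<.08)&(abs(t[...,1])<.02)&(abs(t[...,2])<.03); P=t[k]; print(n,k.sum())
    if k.sum()>8:
        A=np.polyfit(P[:,0],P[:,2],1); print('slope z/x',A,'y',np.median(P[:,1]),'xmax',P[:,0].max())
E
```

```text
wrist tip on z=.0036 [0.06667145 0.00076114 0.0036    ]
scene tip,end on y=0 [ 6.11336056e-02 -6.75379752e-18  6.78460149e-03] [-6.70295497e-02 -3.77667297e-17  1.15264884e-02]
140 [0.0633 0.0008 0.0017]
155 [ 0.0569  0.0008 -0.0004]
170 [ 0.0505  0.0008 -0.0018]
185 [ 0.0437  0.0008 -0.0018]
200 [ 0.0367  0.0008 -0.0022]
215 [ 0.0291  0.0008 -0.0008]
230 [ 0.022   0.0008 -0.0019]
245 [ 0.0138  0.0008 -0.0007]
scene 111
slope z/x [ 0.04459462 -0.00179121] y -0.004098967523953838 xmax 0.06519137287851952
```

```bash
python3 - <<'E'
from h import *
from plant import robot
R,e=place(.8); o=R@np.array([.0015,.0004,.0048])
P=lambda x,z:VEE+x*mx+z*mz-o
fz=lambda:(np.array(robot.sense()['wrist_force'])@np.c_[mx,my,mz]).round(2)
robot.move_straight(P(-.010,.035),vel=.15,attitude=e)
robot.move_straight(P(-.010,.010),vel=.08); robot.sleep(.2); print('free',fz())
h=robot.move_straight(P(-.010,-.004),vel=.012,contact_N=3); robot.sleep(.2)
s=robot.sense(); d=np.array(s['tcp_pos'])+o-VEE; print('contact',h,'vee-frame',(d@mx).round(4),(d@my).round(4),d[2].round(4),fz(),s['opening'],s['t'])
f=robot.grab_frame('side'); np.savez('pics/side4.npz',**f); g=robot.grab_frame('scene'); np.savez('pics/scene4.npz',**g)
cv2.imwrite('pics/m4.png',np.hstack([cv2.resize(f['image'][130:230,195:305],(396,360),interpolation=2),cv2.resize(g['image'][190:290,350:460],(396,360),interpolation=2)])[:,:,::-1])
E
```

```text
free [-0.19 -0.83 -1.97]
contact True vee-frame -0.0101 0.0005 -0.0 [1.84 1.56 2.37] 0.13050295057577346 16.6583
```

View pics/m4.png

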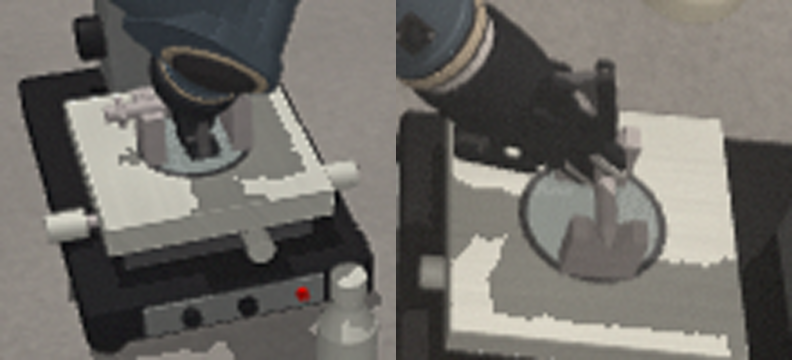

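The shaft is in both vees, and contact came at the expected height. The collar is outside the near block, at about (115,105) in the left crop. I'll let it settle, regrip lightly and slide it.

```bash
python3 - <<'E'
from h import *
from plant import robot
R,e=place(.8)
F=lambda:(np.array(robot.sense()['wrist_force'])@np.c_[mx,my,mz]).round(2)
robot.grip(.22); robot.sleep(.3); print('released',F())
robot.grip(0,20); robot.sleep(.2); s=robot.sense(); p=np.array(s['tcp_pos']); print('regrip',F(),s['opening'],s['gripper_force'])
h=robot.move_straight(p+.016*mx,vel=.012,contact_N=4); robot.sleep(.2); s=robot.sense(); d=np.array(s['tcp_pos'])-p
print('contact',h,'slid',(d@mx).round(4),F(),s['opening'],s['t'])
for n in('side','scene','wrist'):
    f=robot.grab_frame(n); np.savez(f'pics/{n}5.npz',**f)
E
```

```text
released [ 0.14 -0.21  0.39]
regrip [-0.69  0.84  5.07] 0.14815927154545128 20.78709751367569
contact True slid -0.0 [ 0.49 -1.19  2.62] 0.15533156986116461 18.2917
```

```bash
python3 - <<'E'
from h import *
from plant import robot
F=lambda:(np.array(robot.sense()['wrist_force'])@np.c_[mx,my,mz]).round(2)
R,e=place(.8); o=R@np.array([.0015,.0004,.0048])
robot.sleep(.4)
for i in range(6):
    s=robot.sense(); p=np.array(s['tcp_pos']); x=(p+o-VEE)@mx
    print(x.round(4),F(),round(s['opening'],3),round(s['gripper_force'],1),round(s['t'],2))
    if x>-.003: break
    h=robot.move_straight(p+min(.003,.0-x)*mx,vel=.01,contact_N=6); robot.sleep(.2)
    if h: print('hit'); 
s=robot.sense(); print(((np.array(s['tcp_pos'])+o-VEE)@np.c_[mx,my,mz]).round(4),F(),s['opening'])
E
```

```text
-0.0107 [ 1.11 -5.35  2.98] 0.153 20.9 18.84
hit
-0.0107 [-1.24  0.81  3.35] 0.145 20.7 19.32
hit
-0.0107 [-1.09 -1.75  2.57] 0.149 20.9 19.73
hit
-0.0107 [-0.39 -0.01  3.96] 0.154 20.8 20.2
hit
-0.0106 [-0.51 -0.98  2.4 ] 0.151 20.9 20.64
hit
-0.0106 [-0.08 -1.09  3.61] 0.155 20.9 21.1
hit
[-0.0106  0.0005 -0.0001] [-0.69 -1.67  4.17] 0.1524170264985482
```

```bash
python3 - <<'E'
from h import *
from plant import robot
def F(n=8):
    a=[]
    for _ in range(n): robot.sleep(.02); s=robot.sense(); a.append(np.r_[np.array(s['wrist_force'])@np.c_[mx,my,mz],s['opening'],s['gripper_force']])
    a=np.array(a); return a.mean(0).round(3),a.std(0).round(3)
print(F()); 
robot.grip(0,45); robot.sleep(.3); print('45N',F())
p=np.array(robot.sense()['tcp_pos']); robot.move_straight(p+[0,0,.0005],vel=.01); print('raised',F(),robot.sense()['t'])
E
```

```text
(array([-0.167, -0.797,  3.245,  0.151, 20.864]), array([0.45 , 0.339, 0.496, 0.002, 0.001]))
45N (array([-0.3  , -1.928,  4.209,  0.141, 44.482]), array([0.615, 0.408, 0.513, 0.002, 0.005]))
raised (array([ 0.528, -0.838,  0.94 ,  0.138, 44.354]), array([0.525, 0.426, 0.491, 0.002, 0.005])) 22.7167
```

```bash
python3 - <<'E'
from h import *
from plant import robot
R,e=place(.8); o=R@np.array([.0015,.0004,.0048])
def F(n=5):
    a=[]
    for _ in range(n): robot.sleep(.02); a.append(np.array(robot.sense()['wrist_force'])@np.c_[mx,my,mz])
    return np.mean(a,0).round(2)
p0=np.array(robot.sense()['tcp_pos']); f0=F(); step=0
print(((p0+o-VEE)@mx).round(4),f0)
while step<.015:
    step+=.0015 if step<.006 else .0007
    robot.move_straight(p0+step*mx,vel=.012); f=F(); s=robot.sense(); print(round(step,4),((np.array(s['tcp_pos'])+o-VEE)@mx).round(4),f)
    if f[0]-f0[0]<-4: print('bears'); break
print(s['t'],s['opening'])
f=robot.grab_frame('side'); np.savez('pics/side6.npz',**f); g=robot.grab_frame('scene'); np.savez('pics/scene6.npz',**g)
E
```

```text
-0.0106 [ 0.89 -0.76  0.26]
0.0015 -0.0104 [-4.47 -3.05  4.07]
bears
23.1583 0.1415847983044405
```

```bash
python3 - <<'E'
from h import *
f=dict(np.load('pics/side6.npz')); g=dict(np.load('pics/scene6.npz'))
print('side near-block face edge expected',pix(f,VEE-.048*mx-.0*my+.0*mz),'collar centre if seated',pix(f,VEE-.051*mx),'if -10mm',pix(f,VEE-.061*mx),'end if -10',pix(f,VEE-.075*mx))
print('scene tip if seated',pix(g,VEE+.065*mx),'if -10',pix(g,VEE+.055*mx))
cv2.imwrite('pics/m6.png',np.hstack([cv2.resize(f['image'][145:185,215:275],(780,520),interpolation=2)])[:,:,::-1])
E
```

```text
side near-block face edge expected [232.61055027 159.66714736] collar centre if seated [231.66379693 159.82235798] if -10mm [228.50009853 160.34101426] end if -10 [224.05051626 161.07047817]
scene tip if seated [408.62973879 263.45976451] if -10 [408.41229886 259.89629302]
```

View pics/m6.png

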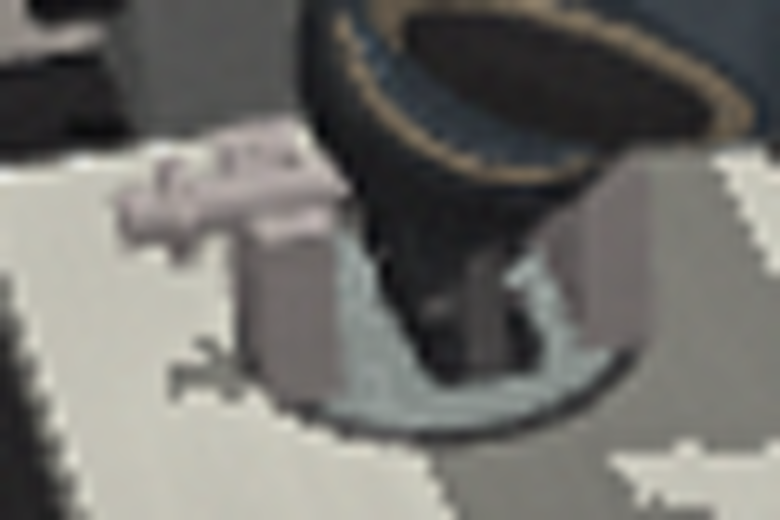

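The collar is at about (172,210) in the crop, roughly 10 mm clear of the near block as planned. So the resistance is friction from pressing the shaft into the vees. I'll take the down-pressure off and slide with absolute commands.

```bash
python3 - <<'E'
from h import *
from plant import robot
R,e=place(.8); o=R@np.array([.0015,.0004,.0048])
M=np.c_[mx,my,mz]
def F(n=5):
    a=[]
    for _ in range(n): robot.sleep(.02); a.append(np.array(robot.sense()['wrist_force'])@M)
    return np.mean(a,0).round(2)
rep=lambda:((np.array(robot.sense()['tcp_pos'])+o-VEE)@M).round(4)
P=lambda x,z:VEE+x*mx+.0005*my+z*mz-o
for z in(.0006,.0010): 
    robot.move_straight(P(-.0106,z),vel=.01,attitude=e); f=F(); print('z',z,rep(),f)
    if f[2]<0: break
x=-.0106; f0=f
while x<.003:
    x+=.0015 if x<-.004 else .0007
    robot.move_straight(P(x,z),vel=.012,attitude=e); f=F(); print(round(x,4),rep(),f)
    if f[0]-f0[0]<-7: print('bears'); break
print(robot.sense()['t'],robot.sense()['opening'])
E
```

```text
z 0.0006 [-0.0105  0.0004  0.0003] [-0.03  0.19 -1.79]
-0.0091 [-0.009   0.0005  0.0005] [-0.36  0.19 -1.45]
-0.0076 [-0.0076  0.0005  0.0006] [-0.03  0.26 -1.67]
-0.0061 [-0.0061  0.0005  0.0006] [-0.15  0.2  -2.21]
-0.0046 [-0.0046  0.0005  0.0006] [-0.   -0.19 -2.03]
-0.0031 [-0.0031  0.0005  0.0006] [ 0.56 -0.16 -2.16]
-0.0024 [-0.0024  0.0005  0.0006] [ 0.18 -0.   -2.04]
-0.0017 [-0.0017  0.0005  0.0006] [-0.08 -0.6  -1.76]
-0.001 [-0.001   0.0005  0.0006] [-0.05  0.22 -2.04]
-0.0003 [-0.0003  0.0005  0.0006] [-0.16 -0.29 -1.74]
0.0004 [0.0004 0.0005 0.0006] [-0.16 -0.3  -1.48]
0.0011 [0.0011 0.0005 0.0006] [-0.03 -0.14 -1.38]
0.0018 [0.0012 0.0007 0.0005] [-2.04 -0.68 -1.62]
0.0025 [0.0012 0.0007 0.0004] [-4.9  -1.71 -0.06]
0.0032 [0.0013 0.0007 0.0004] [-6.59 -2.25  1.17]
28.4417 0.1361857430324614
```

```bash
python3 - <<'E'
from h import *
from plant import robot
R,e=place(.8); o=R@np.array([.0015,.0004,.0048]); M=np.c_[mx,my,mz]
def F(n=5):
    a=[]
    for _ in range(n): robot.sleep(.02); a.append(np.array(robot.sense()['wrist_force'])@M)
    return np.mean(a,0).round(2)
rep=lambda:((np.array(robot.sense()['tcp_pos'])+o-VEE)@M).round(4)
P=lambda x,z:VEE+x*mx+.0005*my+z*mz-o
robot.move_straight(P(-.003,.0006),vel=.015,attitude=e)
# set it down in the vees, let go so it settles, take it again, ease the load off, slide to the stop
robot.grip(.22); robot.sleep(.3); robot.grip(0,45); robot.sleep(.2); print('set',rep(),F())
robot.move_straight(P(-.003,.0004),vel=.01,attitude=e); print('eased',rep(),F())
x=-.003
while x<.005:
    x+=.0008; robot.move_straight(P(x,.0004),vel=.012,attitude=e); f=F(); print(round(x,4),rep(),f)
    if f[0]<-5: print('bears'); break
xr=rep()[0]
robot.move_straight(P(xr+.0004,.0004),vel=.01,attitude=e); print('relaxed',rep(),F())
robot.grip(.25); robot.sleep(.2); robot.grip(.38); print('open',F())
robot.move_straight(P(xr,.0)-R[:,2]*.15,vel=.12,attitude=e); print(robot.sense()['t'])
robot.sleep(.3)
w,f,g=[robot.grab_frame(n) for n in('wrist','side','scene')]
np.savez('pics/side7.npz',**f);np.savez('pics/scene7.npz',**g);np.savez('pics/wrist7.npz',**w)
cv2.imwrite('pics/m7.png',np.hstack([cv2.resize(f['image'][145:185,215:275],(396,264),interpolation=2),cv2.resize(w['image'],(352,264)) ])[:,:,::-1])
E
```

```text
set [-0.0029  0.0003  0.0007] [-0.72 -2.03  2.49]
eased [-0.0029  0.0004  0.0006] [-1.45 -3.54  4.92]
-0.0022 [-0.0029  0.0004  0.0006] [-3.53 -4.71  7.21]
-0.0014 [-0.0028  0.0004  0.0006] [-5.29 -6.52  7.98]
bears
relaxed [-0.0029  0.0004  0.0006] [-3.01 -4.96  6.23]
open [-0.03  0.06  0.06]
33.5917
```

View pics/m7.png

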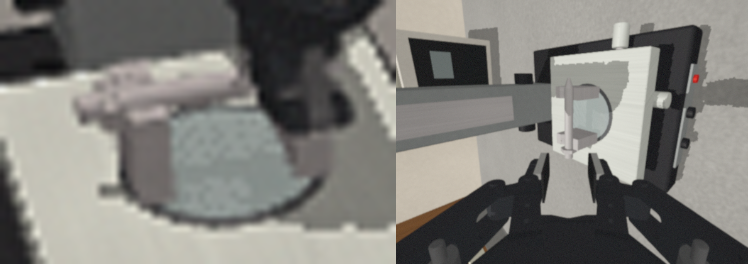

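The shaft is lying in both vees, but the "bears" stop was friction again: the collar is still about 4 mm short. I'll regrip and hold the vertical load near zero while sliding.

```bash
python3 - <<'E'
from h import *
from plant import robot
R,e=place(.8); o=R@np.array([.0015,.0004,.0048]); M=np.c_[mx,my,mz]
def F(n=3):
    a=[]
    for _ in range(n): robot.sleep(.02); a.append(np.array(robot.sense()['wrist_force'])@M)
    return np.mean(a,0).round(2)
rep=lambda:((np.array(robot.sense()['tcp_pos'])+o-VEE)@M).round(4)
P=lambda x,z:VEE+x*mx+.0005*my+z*mz-o
z=.0010
robot.move_straight(P(-.003,z),vel=.12,attitude=e)
robot.grip(0,45); robot.sleep(.1); f=F(); print('grip',rep(),f,robot.sense()['opening'])
while f[2]>-.6 and z<.003:
    z+=.0002; robot.move_straight(P(-.003,z),vel=.01,attitude=e); f=F()
print('eased',z,rep(),f,robot.sense()['t'])
x=-.003
while x<.005 and robot.sense()['t']<48:
    x+=.0006; robot.move_straight(P(x,z),vel=.012,attitude=e); f=F(); print(round(x,4),round(z,4),rep(),f)
    if f[0]<-4 and rep()[0]>-.001: print('bears'); break
    z+=.0002*(f[2]>.5)-.0001*(f[2]<-1.3)
s=robot.sense(); print(s['t'],s['opening'])
E
```

```text
grip [-0.0025 -0.0002  0.0014] [-1.44 -4.21  4.8 ] 0.14094736798945692
eased 0.0026000000000000007 [-0.0035  0.001   0.0027] [ 0.05 -2.14 -0.98] 38.2917
-0.0024 0.0026 [-0.0034  0.001   0.0026] [-2.77 -2.7   1.06]
-0.0018 0.0028 [-0.0015  0.0009  0.0029] [-0.11  0.4  -1.77]
-0.0012 0.0027 [-0.0011  0.0006  0.0027] [ 0.22 -0.07 -1.74]
-0.0006 0.0026 [-0.0006  0.0005  0.0026] [ 0.33  0.   -1.78]
-0.0 0.0025 [0.     0.0005 0.0025] [ 0.16 -0.39 -1.82]
0.0006 0.0024 [0.0006 0.0005 0.0024] [-0.12 -0.2  -1.7 ]
0.0012 0.0023 [0.001  0.0005 0.0023] [-0.9   0.02 -0.82]
0.0018 0.0023 [0.001  0.0006 0.0023] [-3.89 -2.36  1.11]
0.0024 0.0025 [0.0011 0.0006 0.0022] [-5.92 -2.98  1.42]
bears
40.9917 0.1382591306059005
```

```bash
python3 - <<'E'
from h import *
from plant import robot
R,e=place(.8); o=R@np.array([.0015,.0004,.0048]); M=np.c_[mx,my,mz]
P=lambda x,z:VEE+x*mx+.0005*my+z*mz-o
robot.grip(.25); robot.sleep(.3); robot.grip(.4); s=robot.sense(); print((np.array(s['wrist_force'])@M).round(2),((np.array(s['tcp_pos'])+o-VEE)@M).round(4))
robot.move_straight(P(.002,.002)-R[:,2]*.15,vel=.15,attitude=e); robot.sleep(.2)
w,f,g=[robot.grab_frame(n) for n in('wrist','side','scene')]
for n,q in zip(('wrist','side','scene'),(w,f,g)): np.savez(f'pics/{n}8.npz',**q)
print(robot.sense()['t'],'seated collar px',pix(f,VEE-.051*mx),'end',pix(f,VEE-.065*mx),'wrist tip',pix(w,VEE+.065*mx),'collar face',pix(w,VEE-.048*mx),'block inner',pix(w,VEE-.03*mx+.005*mz))
a=f['image'][145:185,215:275]; u,v=pix(w,VEE-.02*mx).astype(int)
b=w['image'][v-55:v+55,u-50:u+50]
cv2.imwrite('pics/m8.png',np.hstack([cv2.resize(a,(396,440),interpolation=2),cv2.resize(b,(400,440),interpolation=2)])[:,:,::-1]); print(u,v)
E
```

```text
[ 0.36  0.02 -0.33] [0.0024 0.0005 0.0025]
43.3333 seated collar px [231.66379693 159.82235798] end [227.23122494 160.54903323] wrist tip [276.80946865 126.9058963 ] collar face [276.51242739 237.76673368] block inner [273.08436857 222.82122716]
276 212
```

View pics/m8.png

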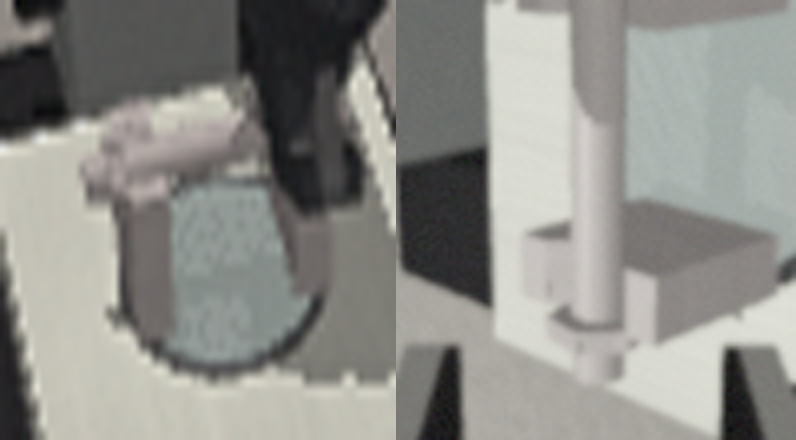

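The collar sits directly against the near block's outer face (wrist crop about (585,325)), and the shaft lies in both vees. One last numeric check, and then I'll hand in if it agrees.

```bash
python3 - <<'E'
from h import *
from plant import robot
w=dict(np.load('pics/wrist8.npz')); W=cloud(w); d=(W-VEE)@np.c_[mx,my,mz]
k=(abs(d[...,1])<.009)&(d[...,2]>.0)&(d[...,2]<.016)&(abs(d[...,0])<.09)
X=d[k][:,0]; print('spindle x range',X.min().round(4),X.max().round(4),'expect -.065 .065; shaft top z',np.median(d[k&(abs(d[...,0])<.02)][:,2]).round(4),'y',np.median(d[k][:,1]).round(4))
c=(abs(d[...,1])<.012)&(d[...,2]>.0095)&(d[...,2]<.018)&(d[...,0]<-.03)&(d[...,0]>-.07); print('collar x',np.percentile(d[c][:,0],[2,50,98]).round(4) if c.sum() else None)
a,b=[np.load(f'pics/scene{i}.npz')['image'].astype(int) for i in(0,8)]
q={'bottle':(285,250,312,292),'phone':(213,322,280,360),'case':(302,325,372,380),'blue':(283,238,298,256)}
for n,(u0,v0,u1,v1) in q.items(): print(n,np.abs(a-b)[v0:v1,u0:u1].mean().round(2))
ok=abs(X.max()-.065)<.004 and abs(X.min()+.065)<.004
if ok: print(robot.close_job())
E
```

```text
spindle x range -0.0626 0.0668 expect -.065 .065; shaft top z 0.0047 y -0.0022
collar x [-0.0514 -0.048  -0.0452]
bottle 14.82
phone 7.85
case 7.17
blue 7.1
the job is handed in; nothing more can be done
None
```

The spindle is lying in both vees, taper pointing away from the robot, and the job was handed in at about 43 s. The collar stopped against the near block's outer face at the same point on two slides, and the final depth check agrees to about 2 mm. The connector block was moved aside inside the crate. I saw no sign of the head being touched, but only loosely checked the bench things: the bottle's patch changed most between pictures (15 against about 7 grey levels for the others), which I put down to the arm's shadow but did not look into.

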